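# Load two dry-block heaters in order

### The job

Load the two dry-block heaters for the next run. On the hot plate of the orange-rimmed heater stack, from the bottom up, the copper spreader plate, the silver block with six large holes and the black cover; on the hot plate of the blue-rimmed heater put the purple block with fifteen small holes and then the yellow cover. Each piece must lie flat, centred and square on what is below it, long side along the hot plate's long side; leave the spare block without holes, the jar and the tube rack where they are.

Things in the scene. Friction and masses are not known exactly. Their poses are not given: they have to be found in the camera images.
- heater_orange: fixed white dry-block heater, 45 mm high, with an orange tray rim on top (136 x 138 mm, 51 mm above the table). In its middle a dark steel hot plate, 84 along x by 64 along y, flat top 57 mm above the table. Origin: on the table under the hot plate's centre; z up, x away from the display strip; housing spans x -95 to +70, y -73 to +73 mm
- heater_blue: fixed white dry-block heater, 45 mm high, with a blue tray rim on top (136 x 138 mm, 51 mm above the table). In its middle a dark steel hot plate, 84 along x by 64 along y, flat top 57 mm above the table. Origin: on the table under the hot plate's centre; z up, x away from the display strip; housing spans x -95 to +70, y -73 to +73 mm
- spreader: copper heat-spreader plate, flat and plain, 76 mm along x, 56 along y, 12 thick. Origin: centre of the underside, z up; a half turn about z makes no difference. Loose, lies flat on the table, about 0.42 kg
- block_six: silver aluminium heating block with six large dark round holes (18 mm, 3 by 2) in its top; 76 mm along x, 56 along y, 40 high. Origin: centre of the underside, z up; a half turn about z makes no difference. Grips across its 56 mm width. Loose, about 0.34 kg
- block_fifteen: purple anodised heating block with fifteen small dark round holes (9 mm, 5 by 3) in its top; 76 mm along x, 56 along y, 40 high. Origin: centre of the underside, z up; a half turn about z makes no difference. Grips across its 56 mm width. Loose, about 0.36 kg
- cover_black: black insulating cover: slab 76 mm (x) by 56 (y), 8 thick, flat underneath, with an upright grip bar of the same colour on its middle, 44 mm along x, 18 wide along y, from 8 to 33 mm above the underside. Origin: centre of the underside, z up; a half turn about z makes no difference. Loose, about 0.09 kg
- cover_yellow: yellow insulating cover: slab 76 mm (x) by 56 (y), 8 thick, flat underneath, with an upright grip bar of the same colour on its middle, 44 mm along x, 18 wide along y, from 8 to 33 mm above the underside. Origin: centre of the underside, z up; a half turn about z makes no difference. Loose, about 0.09 kg
- spare_block: bystander, leave alone: silver aluminium block without holes; 76 mm along x, 56 along y, 40 high. Origin: centre of the underside, z up; a half turn about z makes no difference. Grips across its 56 mm width. Loose, about 0.46 kg
- jar: bystander, leave alone: small round amber jar with a white cap, 44 mm across, 52 high; origin at the centre of its underside. Loose
- tube_rack: bystander, leave alone: green tube rack with eight coloured tube caps, 75 (x) by 50 (y) by 36 mm high; origin at the centre of its underside. Loose
There are look-alikes about, which are no part of the job. There is more than one size of the spreader; the job needs the smaller.

How it is judged:
At the end, for the whole second after the job is handed in: Both stacks stand on their hot plates in the stated order; each piece is centred within 12 mm on what it rests on, at its resting height within 4 mm, long side within 0.2 rad of that below (either way round), upright within 0.06 rad, at rest (horizontal distance between spreader and heater_orange below 0.012 m and z of spreader in the frame of heater_orange between 0.053 and 0.061 m and angle between the x axis of spreader and the x axis of heater_orange, either way round below 0.2 rad and angle between each of spreader, block_six, cover_black, block_fifteen, cover_yellow's own z axis and vertical below 0.06 rad and linear speed of each of spreader, block_six, cover_black, block_fifteen, cover_yellow below 0.02 m/s and angular speed of each of spreader, block_six, cover_black, block_fifteen, cover_yellow below 0.2 rad/s and horizontal distance between block_six and spreader below 0.012 m and z of block_six in the frame of spreader between 0.008 and 0.016 m and angle between the x axis of block_six and the x axis of spreader, either way round below 0.2 rad and horizontal distance between cover_black and block_six below 0.012 m and z of cover_black in the frame of block_six between 0.036 and 0.044 m and angle between the x axis of cover_black and the x axis of block_six, either way round below 0.2 rad and horizontal distance between block_fifteen and heater_blue below 0.012 m and z of block_fifteen in the frame of heater_blue between 0.053 and 0.061 m and angle between the x axis of block_fifteen and the x axis of heater_blue, either way round below 0.2 rad and horizontal distance between cover_yellow and block_fifteen below 0.012 m and z of cover_yellow in the frame of block_fifteen between 0.036 and 0.044 m and angle between the x axis of cover_yellow and the x axis of block_fifteen, either way round below 0.2 rad); the robot touches nothing.
It fails at once if the spare block is shifted by more than 25 mm or tipped over (distance of spare_block from where it was at the start of the episode above 0.025 m or angle between spare_block's own z axis and vertical above 0.5 rad).
It fails at once if the jar is shifted by more than 25 mm or tipped over (distance of jar from where it was at the start of the episode above 0.025 m or angle between jar's own z axis and vertical above 0.5 rad).
It fails at once if the tube rack is shifted by more than 25 mm or tipped over (distance of tube_rack from where it was at the start of the episode above 0.025 m or angle between tube_rack's own z axis and vertical above 0.5 rad).
It also fails if it takes over 131 s, if anything falls off the work surface, if the arm or the gripper's body presses on something with over 40 N, if the wrist force passes 120 N, or if a joint passes its speed limit or range.

### The arm

A 7-joint arm with a two-finger parallel gripper is mounted at the origin on the work surface. World frame = base frame: x ahead of the robot, y to its left, z up, the work surface at z = 0. Lengths are in m, angles in rad, forces in N, time in s.
With the tool pointing down it reaches from about 0.425 to 0.925 m from the base axis. Payload 6.8 kg.
Tool frame: the origin (TCP) lies at the very end of the fingers, on their centre line; the grasp point (between the pads) lies 19 mm behind it; z points along the fingers, y is the line along which they close (so a half turn about z gives the same grasp; the last joint's range is limited). The gripper opens to 85 mm and grips with 20 to 120 N. Pads are 22 mm wide; open, the fingers measure 114 mm over their backs; the gripper's body (76 mm by 85 mm) begins 54 mm behind the grasp point. The pads swing forward as they close: fully open they stand 13 mm farther back than shut.
Start: joints at [-1.251, 0.477, 0.022, 1.555, -0.011, 1.109, -0.083], TCP at [0.28, 0.614, 0.231] pointing down, gripper open.
Joint ranges: [-2.96, 2.96], [-0.34, 2.1], [-1.41, 1.46], [0.24, 2.44], [-1.37, 4.51], [0.17, 1.92], [-2.96, 2.96]. Speed limits (rad/s): [2.39, 2.39, 3.14, 3.14, 3.14, 3.14, 3.14].

### API

Orientations are given as a unit quaternion [w, x, y, z].
In Python, from station import get_obs, read_camera, hand_in gives the robot as it stands.
- The arm moves only by the tool arm_command, never from a script. Its argument "commands" is one flat list of numbers, 7 for each row, row after row: the shift along the tool's x, y, z in m, then the turn, a rotation vector about the tool's x, y, z in degrees, then the opening, from 0 (shut) to 1 (fully open). In form: [tx, ty, tz, rx, ry, rz, fingers, tx, ty, tz, rx, ry, rz, fingers, ...]. A call has 1 to 8 rows; each row is the pose to reach, as a shift and turn from the pose commanded when the call began, along the tool's axes at that moment; what a row does not reach only later rows make up. A row lasts 1/10 s, in which the tool goes at most 50 mm and 8.59 degrees, less where a joint would pass 70% of its speed; a pose out of reach is approached as far as the arm can. A call with a gripper value outside its range is refused whole. The fingers move at their own pace and stop on an object; "force" is the grip in N (left out, the last holds). Time passes only in rows, so rows that repeat a pose let the fingers close. It gives the time, the measured TCP pose, the force, the opening and the grip force at its end, in the units of the state.
- get_obs(): the state, without advancing time (a new reading comes with each control period).
- read_camera(name): name is "side" or "top"; returns a dict with "img" (400x640x3 uint8, red, green, blue), "camera_matrix" (3x3 intrinsics, pixels), "k1" (the pictures are not rectified: a ray, as slopes to the right and down, at radius r is drawn at 1 + k1 r^2 times it, then the intrinsics apply), "pose" (4x4, takes a point from camera to world coordinates). Camera axes: x right, y down, z forward; pixel columns grow to the right and rows downward; lengths in m; the calibration is good to about 2 mm. A picture is of the moment at which its call begins. There is no depth.
- hand_in(): hands the job in; it is judged then, once.
The state is a dict: "t": time; "q": joint angles; "joint_vel": joint speeds; "joint_torque": joint torques, N m; "eef_pos": TCP position; "tool_rot": TCP orientation; "contact_force": force on the tool from outside, world axes, zero at the start; "torque": the same for the moment, N m; "gripper_width": opening from 0.0 (shut) to 1.0 (fully open); "grasp_force": force on a finger pad.
Only numpy, scipy, OpenCV 4.12 (cv2) and the standard library are available. Lean on these libraries where they do the work, as an engineer would, in place of code of your own. Each camera call takes 0.05 s, during which the arm holds its last target. There are 200 camera calls.

## Working session

There is one attempt and no reset: what is moved stays moved. The work goes in short steps, Python scripts to look and compute and a tool call to move; the robot and the scene stay as the last step left them, time stands still between calls to the robot, and variables do not carry over. Pictures are saved under pics/ and viewed, at most 14 in all, crops included, and the job is handed in when it is done.

Besides the shell and the picture viewer there is one more tool, called as name(argument=value, ...) on one line, values as JSON. arm_command: Moves the arm, as the interface text tells. Its arguments: {"type":"object","properties":{"commands":{"type":"array","items":{"type":"number"}},"force":{"type":"number"}},"required":["commands"]}

```bash
ls; mkdir -p pics; python3 - <<'E'
from station import *
import cv2,numpy as np
for n in("top","side"):
    c=read_camera(n);cv2.imwrite(f"pics/{n}0.png",c["img"][:,:,::-1]);np.savez(f"pics/{n}0.npz",**c)
    print(n,c["camera_matrix"].round(1).tolist(),c["k1"],c["pose"].round(4).tolist())
o=get_obs();print({k:np.round(v,4).tolist() for k,v in o.items()})
E
```

```text
pics
top [[421.3, 0.0, 316.1], [0.0, 421.3, 205.6], [0.0, 0.0, 1.0]] -0.09091440572183868 [[0.0162, -0.9928, 0.1183, 0.3803], [-0.9995, -0.0128, 0.0293, -0.0141], [-0.0276, -0.1187, -0.9925, 1.1307], [0.0, 0.0, 0.0, 1.0]]
side [[442.7, 0.0, 318.9], [0.0, 442.7, 197.0], [0.0, 0.0, 1.0]] -0.11702964966639018 [[0.9921, -0.0773, 0.0992, 0.4231], [-0.125, -0.5198, 0.8451, -0.7953], [-0.0138, -0.8508, -0.5254, 0.5552], [0.0, 0.0, 0.0, 1.0]]
{'t': 0.1, 'q': [-1.2511, 0.4777, 0.0223, 1.5563, -0.0115, 1.1093, -0.0831], 'joint_vel': [-0.0003, -0.0024, -0.001, -0.0021, 0.0008, -0.0015, -0.0005], 'joint_torque': [0.0046, -59.7762, 1.6137, -28.1956, 0.0128, 0.005, -0.0], 'eef_pos': [0.2798, 0.6137, 0.2304], 'tool_rot': [-0.0001, 0.2123, 0.9772, -0.0008], 'contact_force': [0.1012, -0.2448, -0.1379], 'torque': [0.0521, 0.013, 0.0042], 'grasp_force': 0.0, 'gripper_width': 0.9985}
```

View pics/top0.png

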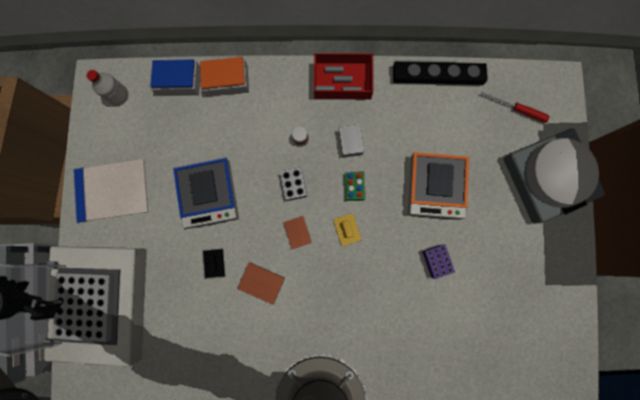

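View pics/side0.png

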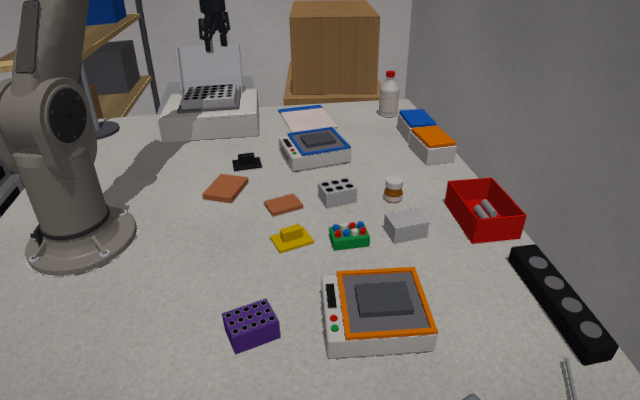

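```bash
cat > h.py <<'E'
import cv2,numpy as np,itertools
from scipy.optimize import minimize
from scipy.spatial.transform import Rotation as R
S=4
def proj(c,P):
    T=np.linalg.inv(c["pose"]);p=P@T[:3,:3].T+T[:3,3];s=p[:,:2]/p[:,2:]
    s=s*(1+c["k1"]*(s**2).sum(1,keepdims=True));K=c["camera_matrix"]
    return s*[K[0,0],K[1,1]]+K[:2,2]
def pix2w(c,u,z):
    K=c["camera_matrix"];d=(np.array(u,float)-K[:2,2])/[K[0,0],K[1,1]];s=d.copy()
    for _ in range(20): s=d/(1+c["k1"]*(s@s))
    r=c["pose"][:3,:3]@np.r_[s,1];o=c["pose"][:3,3];return o+r*(z-o[2])/r[2]
def box(x,y,z0,z1,cx=0,cy=0): return np.array([[cx+a*x/2,cy+b*y/2,z] for a in(-1,1) for b in(-1,1) for z in(z0,z1)])
def holes(nx,ny,px,py,d,z):
    t=np.linspace(0,6.28,16,endpoint=False)
    return [np.c_[(i-(nx-1)/2)*px+d/2*np.cos(t),(j-(ny-1)/2)*py+d/2*np.sin(t),0*t+z] for i in range(nx) for j in range(ny)]
def mask(c,roi,rule,hull=False,close=0):
    x0,y0,x1,y1=roi;im=cv2.resize(np.ascontiguousarray(c["img"][y0:y1,x0:x1]),None,fx=S,fy=S,interpolation=cv2.INTER_LINEAR)
    m=rule(cv2.cvtColor(im,cv2.COLOR_RGB2HSV).astype(int)).astype(np.uint8)
    if close: m=cv2.morphologyEx(m,cv2.MORPH_CLOSE,np.ones((close,close)))
    if hull:
        h=cv2.convexHull(cv2.findNonZero(m));m[:]=0;cv2.fillConvexPoly(m,h,1)
    return m
def render(c,roi,parts,p,z=0):
    x0,y0,x1,y1=roi;m=np.zeros(((y1-y0)*S,(x1-x0)*S),np.uint8);r=R.from_euler("z",p[2]).as_matrix()
    for q in parts:
        u=(proj(c,q@r.T+[p[0],p[1],z])-[x0,y0]+.5)*S-.5
        cv2.fillConvexPoly(m,cv2.convexHull((u*16).round().astype(np.int32)),1,shift=4)
    return m
def fit(views,parts,p0,z=0,yaws=(0,)):
    "views: list of (cam,roi,mask); p0 x,y,yaw deg"
    def cost(v):
        p=[v[0],v[1],v[2]*10];s=0
        for c,roi,m in views:
            r=render(c,roi,parts,p,z);s+=1-(r&m).sum()/max(1,(r|m).sum())
        return s/len(views)
    best=None
    for y in yaws:
        v0=np.array([p0[0],p0[1],np.radians(p0[2]+y)/10])
        o=minimize(cost,v0,method="Nelder-Mead",options=dict(initial_simplex=v0+np.array([[0,0,0],[.012,0,0],[0,.012,0],[.0,.0,.03]]),xatol=1e-4,fatol=1e-4))
        if best is None or o.fun<best.fun: best=o
    return best.x[0],best.x[1],np.degrees(best.x[2]*10),1-best.fun
cover=[box(.076,.056,0,.008),box(.044,.018,.008,.033)]
def load(k): return {n:dict(np.load(f"pics/{n}{k}.npz")) for n in("top","side")}
E
cat > m.py <<'E'
from h import *
C=load(0)
hue=lambda a,b,s=90,v=40:(lambda h:(h[...,0]>=a)&(h[...,0]<=b)&(h[...,1]>s)&(h[...,2]>v))
dark=lambda t:(lambda h:h[...,2]<t)
J={ # name: parts, rule t, rule s, roi top, roi side, hull, centre pix, zc, yaws
"orange":([box(.136,.138,.046,.051)],hue(5,20,130),(400,145,480,225),(315,260,440,345),1,(440,182),.051,(0,)),
"blue":([box(.136,.138,.046,.051)],hue(105,125,110),(168,150,242,232),(275,122,360,172),1,(205,190),.051,(0,)),
"spreader":([box(.076,.056,0,.012)],hue(0,14,70),(275,208,320,256),(258,188,309,220),1,(297,232),.012,(0,45,90,135)),
"fifteen":([box(.076,.056,0,.04)],hue(120,150,60,25),(415,235,465,285),(212,290,292,360),1,(437,260),.04,(0,45,90,135)),
"yellow":(cover,hue(18,35,110),(325,205,370,255),(262,215,322,256),0,(347,230),.01,(0,45,90,135)),
"black":(cover,dark(45),(190,235,238,290),(222,143,272,178),0,(213,263),.01,(0,45,90,135)),
"six":(holes(3,2,.024,.026,.018,.04),dark(75),(270,165,315,205),(312,172,362,200),0,(292,185),.04,(0,45,90,135)),
}
for n,(P,r,rt,rs,h,u,z,ya) in J.items():
    p0=pix2w(C["top"],u,z)
    V=[(C[k],roi,mask(C[k],roi,r,h)) for k,roi in(("top",rt),("side",rs))]
    print(n,p0[:2].round(3),[np.round(fit([v],P,[*p0[:2],0],yaws=ya),4).tolist() for v in V],np.round(fit(V,P,[*p0[:2],0],yaws=ya),4))
    if n in("six","black","yellow"):
        for i,v in enumerate(V): cv2.imwrite(f"pics/dbg_{n}{i}.png",v[2]*255)
for u in((262,283),(297,232)): print(pix2w(C["top"],u,.012))
E
python3 m.py; python3 - <<'E'
from h import *
C=load(0);a=C["top"]["img"][125:300,165:475,::-1];b=C["side"]["img"][120:350,200:440,::-1]
a=cv2.resize(a,None,fx=2.5,fy=2.5,interpolation=cv2.INTER_CUBIC);cv2.imwrite("pics/crop.png",cv2.convertScaleAbs(a,alpha=1.5))
E
```

```text
orange [ 0.575 -0.304] [[0.5825, -0.3018, -3.8283, 0.9337], [0.5805, -0.3083, -3.7328, 0.9506]] [ 0.5809 -0.307  -3.8721  0.9369]
blue [0.546 0.311] [[0.5544, 0.3171, 10.8279, 0.9383], [0.5532, 0.3152, 11.4861, 0.9536]] [ 0.5535  0.3163 11.8478  0.9451]
spreader [0.442 0.068] [[0.4426, 0.0687, 19.3451, 0.9786], [0.4413, 0.0691, 197.0411, 0.9517]] [4.421000e-01 6.850000e-02 1.989563e+02 9.594000e-01]
fifteen [ 0.373 -0.295] [[0.3708, -0.3019, 17.2417, 0.9171], [0.369, -0.302, 18.8724, 0.9734]] [  0.3694  -0.3021 198.8414   0.9409]
yellow [ 0.45  -0.064] [[0.4517, -0.0638, 18.8842, 0.9561], [0.4501, -0.0633, 20.2204, 0.9312]] [ 0.4514 -0.0643 19.1988  0.9416]
black [0.356 0.292] [[0.3558, 0.2933, 6.9387, 0.8379], [0.3533, 0.297, 185.2161, 0.8049]] [0.3542 0.2925 2.6555 0.8186]
six [0.564 0.082] [[0.5698, 0.0805, 12.5073, 0.68], [0.5681, 0.0815, 13.3276, 0.7203]] [ 0.5691  0.0809 12.0399  0.6942]
[0.30605941 0.15829596 0.012     ]
[0.44221565 0.06849371 0.012     ]
```

View pics/crop.png

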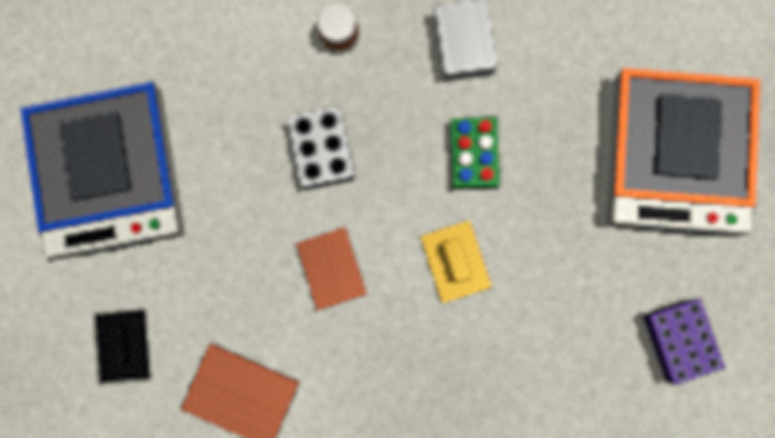

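```bash
cat > plan.py <<'E'
import sys,numpy as np
from station import get_obs
from scipy.spatial.transform import Rotation as R
o=get_obs();q=o["tool_rot"];Rt=R.from_quat(q,scalar_first=True)
x=Rt.as_matrix()[:,0];p=o["eef_pos"]
print("t",round(float(o["t"]),1),"tcp",np.round(p,4),"yaw",np.degrees(np.arctan2(x[1],x[0])).round(2),"w",np.round(o["gripper_width"],3),"F",np.round(o["contact_force"],1),"g",np.round(o["grasp_force"],1),"q7",np.round(o["q"][6],2))
for a in sys.argv[1:]:
    X,Y,Z,yaw=map(float,a.split(","))
    G=R.from_euler("z",yaw,degrees=True)*R.from_euler("x",180,degrees=True)
    print(a,"->",Rt.inv().apply(np.array([X,Y,Z])-p).round(4),(Rt.inv()*G).as_rotvec(degrees=True).round(2))
E
python3 plan.py .442,.0687,.15,18.7
```

```text
t 0.1 tcp [0.2798 0.6137 0.2304] yaw 155.49 w 0.999 F [ 0.1 -0.2 -0.1] g 0.0 q7 -0.08
.442,.0687,.15,18.7 -> [-0.3737 -0.4285  0.0812] [-4.0000e-02  1.1000e-01  1.3679e+02]
```

arm_command(commands=[-0.374,-0.4285,0.0812,0,0,136.8,0.8,-0.374,-0.4285,0.0812,0,0,136.8,0.8,-0.374,-0.4285,0.0812,0,0,136.8,0.8,-0.374,-0.4285,0.0812,0,0,136.8,0.8,-0.374,-0.4285,0.0812,0,0,136.8,0.8,-0.374,-0.4285,0.0812,0,0,136.8,0.8,-0.374,-0.4285,0.0812,0,0,136.8,0.8,-0.374,-0.4285,0.0812,0,0,136.8,0.8], force=60)

```text
t: 0.9
eef_pos: [0.3932, 0.2326, 0.1745]
tool_rot: [-0.0, 0.729, 0.684, 0.0]
contact_force: [0.2, -0.3, -0.9]
gripper_width: 0.799
grasp_force: 0.0
```

```bash
python3 plan.py .442,.0687,.15,18.7
```

```text
t 0.9 tcp [0.3932 0.2326 0.1745] yaw 86.39 w 0.799 F [ 0.2 -0.3 -0.9] g 0.0 q7 -0.63
.442,.0687,.15,18.7 -> [-0.1606  0.059   0.0244] [-1.000e-02 -0.000e+00  6.769e+01]
```

arm_command(commands=[-0.1606,0.059,0.0244,0,0,67.7,0.8,-0.1606,0.059,0.0244,0,0,67.7,0.8,-0.1606,0.059,0.0244,0,0,67.7,0.8,-0.1606,0.059,0.0244,0,0,67.7,0.8,-0.1606,0.059,0.0244,0,0,67.7,0.8,-0.1606,0.059,0.0244,0,0,67.7,0.8,-0.1606,0.059,0.0244,0,0,67.7,0.8,-0.1606,0.059,0.0244,0,0,67.7,0.8])

```text
t: 1.7
eef_pos: [0.4427, 0.0709, 0.1502]
tool_rot: [0.0, 0.987, 0.162, -0.0]
contact_force: [-0.4, 0.5, -0.6]
gripper_width: 0.799
grasp_force: 0.0
```

```bash
python3 plan.py .442,.0687,.01,18.7 .442,.0687,.002,18.7
```

```text
t 1.7 tcp [0.4427 0.0709 0.1502] yaw 18.68 w 0.799 F [-0.4  0.5 -0.6] g 0.0 q7 -1.3
.442,.0687,.01,18.7 -> [-0.0013  0.0018  0.1402] [-0.    0.02 -0.02]
.442,.0687,.002,18.7 -> [-0.0013  0.0018  0.1482] [-0.    0.02 -0.02]
```

arm_command(commands=[0,0,0.04,0,0,0,0.8,0,0,0.08,0,0,0,0.8,0,0,0.11,0,0,0,0.8,0,0,0.13,0,0,0,0.8,0,0,0.14,0,0,0,0.8,0,0,0.144,0,0,0,0.8,0,0,0.144,0,0,0,0.8,0,0,0.144,0,0,0,0.8])

```text
t: 2.5
eef_pos: [0.4436, 0.0712, 0.0072]
tool_rot: [-0.0, 0.986, 0.165, 0.001]
contact_force: [0.5, 0.8, 0.5]
gripper_width: 0.802
grasp_force: 0.0
```

```bash
python3 plan.py .442,.0687,.002,18.7; python3 - <<'E'
from station import *
import cv2,numpy as np
c=read_camera("side");cv2.imwrite("pics/s1.png",cv2.resize(c["img"][150:260,200:360,::-1],None,fx=5,fy=5,interpolation=cv2.INTER_CUBIC))
E
```

```text
t 2.5 tcp [0.4436 0.0712 0.0072] yaw 19.03 w 0.802 F [0.5 0.8 0.5] g 0.0 q7 -1.02
.442,.0687,.002,18.7 -> [-0.0023  0.0018  0.0052] [-0.01 -0.09  0.33]
```

View pics/s1.png

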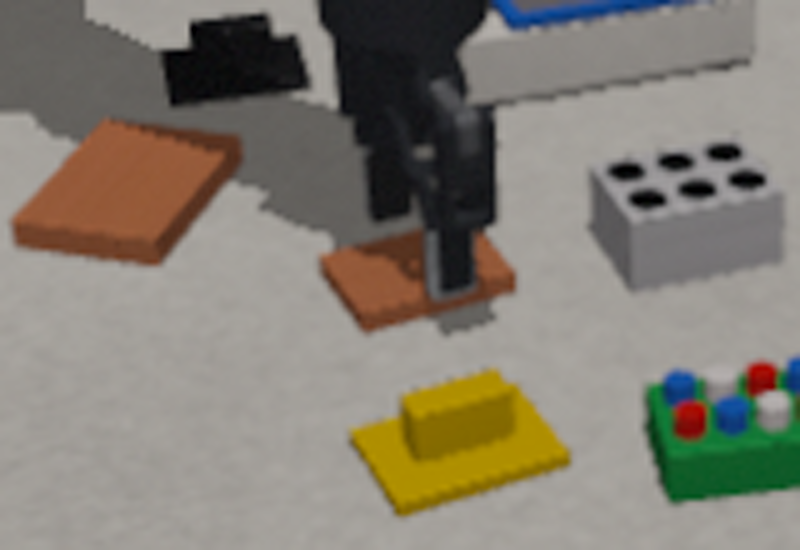

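arm_command(commands=[-0.002,0.002,0.004,0,0,0,0.74,-0.002,0.002,0.006,0,0,0,0.74,-0.002,0.002,0.008,0,0,0,0.74,-0.002,0.002,0.0085,0,0,0,0.74,-0.002,0.002,0.0085,0,0,0,0.74])

```text
t: 3.05
eef_pos: [0.4417, 0.0685, -0.0022]
tool_rot: [-0.0, 0.986, 0.165, -0.0]
contact_force: [0.3, -0.5, 0.5]
gripper_width: 0.737
grasp_force: 0.0
```

```bash
python3 plan.py .442,.0687,-.004,18.7
```

```text
t 3.0 tcp [ 0.4417  0.0685 -0.0022] yaw 19.03 w 0.737 F [ 0.3 -0.5  0.5] g 0.0 q7 -1.0
.442,.0687,-.004,18.7 -> [ 0.0004 -0.0001  0.0018] [-0.    0.01  0.33]
```

arm_command(commands=[0,0,0.001,0,0,0,0.72,0,0,0.002,0,0,0,0.72,0,0,0.003,0,0,0,0.72,0,0,0.003,0,0,0,0.72])

```text
t: 3.45
eef_pos: [0.4417, 0.0685, -0.0053]
tool_rot: [0.0, 0.986, 0.165, -0.0]
contact_force: [0.3, 0.2, -0.8]
gripper_width: 0.72
grasp_force: 0.0
```

```bash
python3 - <<'E'
from station import *
import cv2,numpy as np
c=read_camera("side");cv2.imwrite("pics/s2.png",cv2.resize(c["img"][170:230,250:330,::-1],None,fx=8,fy=8,interpolation=cv2.INTER_CUBIC))
E
```

```text
(no output)
```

View pics/s2.png

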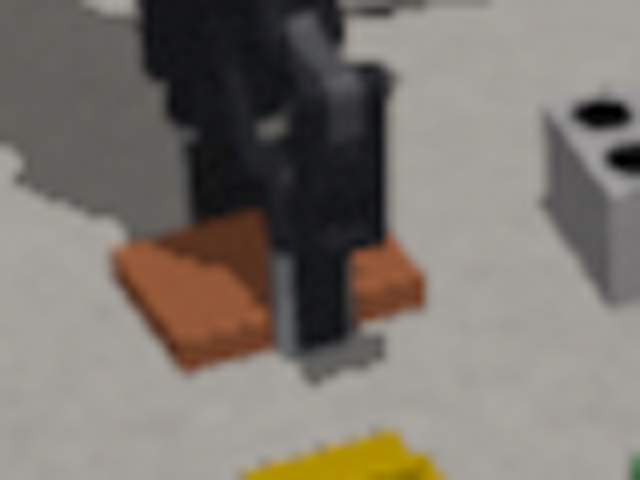

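arm_command(commands=[0,0,0,0,0,0,0.5,0,0,0,0,0,0,0.5,0,0,0,0,0,0,0.5,0,0,0,0,0,0,0.5], force=60)

```text
t: 3.9
eef_pos: [0.4429, 0.0686, -0.0038]
tool_rot: [-0.001, 0.986, 0.165, 0.001]
contact_force: [-2.8, 0.3, 21.0]
gripper_width: 0.639
grasp_force: 76.9
```

arm_command(commands=[0,0,-0.005,0,0,0,0.5,0,0,-0.01,0,0,0,0.5,0,0,-0.03,0,0,0,0.5,0,0,-0.06,0,0,0,0.5,0,0,-0.1,0,0,0,0.5,0,0,-0.14,0,0,0,0.5,0,0,-0.16,0,0,0,0.5,0,0,-0.16,0,0,0,0.5])

```text
t: 4.7
eef_pos: [0.4429, 0.069, 0.1568]
tool_rot: [-0.001, 0.986, 0.166, 0.002]
contact_force: [0.4, -0.2, -4.6]
gripper_width: 0.632
grasp_force: 65.4
```

```bash
python3 plan.py .581,-.306,.16,-3.8; python3 - <<'E'
from station import *
import cv2,numpy as np
c=read_camera("side");cv2.imwrite("pics/s3.png",cv2.resize(c["img"][90:230,220:380,::-1],None,fx=4,fy=4,interpolation=cv2.INTER_CUBIC))
E
```

```text
t 4.7 tcp [0.4429 0.069  0.1568] yaw 19.06 w 0.632 F [ 0.4 -0.2 -4.6] g 65.4 q7 -1.28
.581,-.306,.16,-3.8 -> [ 0.0081  0.3996 -0.0036] [-0.12 -0.24 22.86]
```

View pics/s3.png

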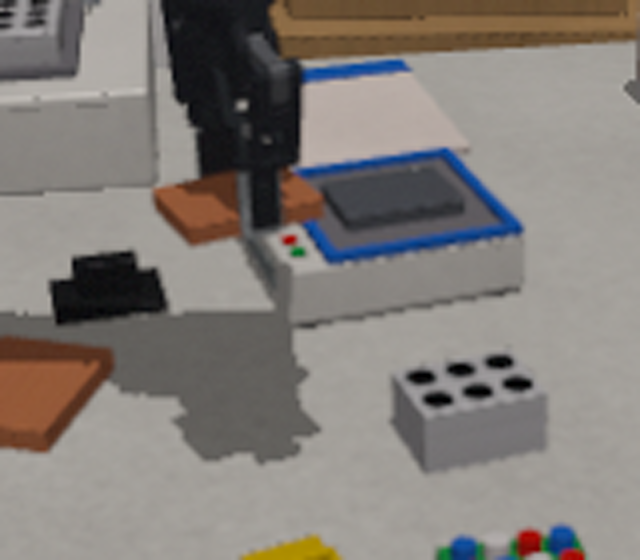

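arm_command(commands=[0.0,0.04,0,0,0,6,0.5,0.002,0.09,-0.0036,0,0,12,0.5,0.008,0.14,-0.0036,0,0,20,0.5,0.008,0.19,-0.0036,0,0,22.9,0.5,0.008,0.24,-0.0036,0,0,22.9,0.5,0.008,0.29,-0.0036,0,0,22.9,0.5,0.008,0.34,-0.0036,0,0,22.9,0.5,0.008,0.38,-0.0036,0,0,22.9,0.5])

```text
t: 5.55
eef_pos: [0.5719, -0.2906, 0.155]
tool_rot: [-0.0, 0.999, -0.035, -0.002]
contact_force: [0.6, 0.5, -5.3]
gripper_width: 0.639
grasp_force: 65.6
```

```bash
python3 plan.py .581,-.306,.08,-3.8; python3 - <<'E'
from h import *
C=load(0)
dk=lambda h:h[...,2]<62
for n,roi,ro2,p in(("orange",(424,160,456,200),(345,276,425,322),(.581,-.306,-3.8)),("blue",(186,168,224,208),(294,130,342,150),(.5538,.316,11.3))):
    v=[(C[k],r,mask(C[k],r,dk,1)) for k,r in(("top",roi),("side",ro2))]
    for w in v: print(n,w[2].mean(),np.round(fit([w],[box(.084,.064,.053,.057)],p),4))
E
```

```text
t 5.5 tcp [ 0.5719 -0.2906  0.155 ] yaw -3.96 w 0.639 F [ 0.6  0.5 -5.3] g 65.6 q7 -0.85
.581,-.306,.08,-3.8 -> [0.0104 0.0147 0.075 ] [-0.03  0.25 -0.16]
orange 0.68544921875 [ 0.5809 -0.3007 -3.3083  0.9265]
orange 0.34176290760869565 [ 0.5781 -0.31   -2.8754  0.6857]
blue 0.7678865131578947 [ 0.5519  0.3162 11.1921  0.6771]
blue 0.23157552083333333 [ 0.5504  0.3053 10.2955  0.6248]
```

arm_command(commands=[0.01,0.0137,0.02,0,0,0,0.5,0.01,0.0137,0.04,0,0,0,0.5,0.01,0.0137,0.06,0,0,0,0.5,0.01,0.0137,0.08,0,0,0,0.5,0.01,0.0137,0.088,0,0,0,0.5,0.01,0.0137,0.092,0,0,0,0.5,0.01,0.0137,0.092,0,0,0,0.5,0.01,0.0137,0.092,0,0,0,0.5])

```text
t: 6.35
eef_pos: [0.5825, -0.3028, 0.0669]
tool_rot: [0.0, 0.999, -0.034, 0.0]
contact_force: [0.4, 0.2, -3.6]
gripper_width: 0.636
grasp_force: 65.6
```

```bash
python3 plan.py .581,-.305,.055,-3.8; python3 - <<'E'
from station import *
import cv2,numpy as np
c=read_camera("side");cv2.imwrite("pics/s4.png",cv2.resize(c["img"][200:360,300:460,::-1],None,fx=4,fy=3.7,interpolation=cv2.INTER_CUBIC))
E
```

```text
t 6.3 tcp [ 0.5825 -0.3028  0.0669] yaw -3.87 w 0.636 F [ 0.4  0.2 -3.6] g 65.6 q7 -0.78
.581,-.305,.055,-3.8 -> [-0.0014  0.0023  0.0119] [ 0.02 -0.04 -0.07]
```

View pics/s4.png

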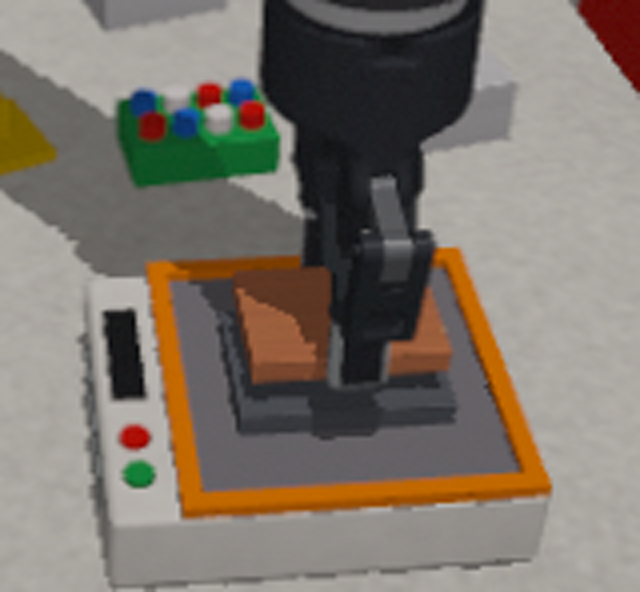

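arm_command(commands=[-0.0014,0.0023,0.005,0,0,0,0.5,-0.0014,0.0023,0.008,0,0,0,0.5,-0.0014,0.0023,0.01,0,0,0,0.5,-0.0014,0.0023,0.0115,0,0,0,0.5,-0.0014,0.0023,0.0125,0,0,0,0.5,-0.0014,0.0023,0.0125,0,0,0,0.5])

```text
t: 7.0
eef_pos: [0.5807, -0.3046, 0.0538]
tool_rot: [-0.0, 0.999, -0.034, -0.0]
contact_force: [-0.9, -0.2, -5.1]
gripper_width: 0.64
grasp_force: 65.6
```

arm_command(commands=[0,0,0.001,0,0,0,0.5,0,0,0.002,0,0,0,0.5,0,0,0.002,0,0,0,0.5])

```text
t: 7.3
eef_pos: [0.5809, -0.3048, 0.0535]
tool_rot: [-0.0, 0.999, -0.034, 0.0]
contact_force: [-4.2, 3.3, 7.6]
gripper_width: 0.637
grasp_force: 72.7
```

Contact. Release gently to a partial opening, then lift.

arm_command(commands=[0,0,0.0,0,0,0,0.7,0,0,-0.001,0,0,0,0.78,0,0,-0.002,0,0,0,0.8,0,0,-0.01,0,0,0,0.8,0,0,-0.04,0,0,0,0.8,0,0,-0.08,0,0,0,0.8,0,0,-0.12,0,0,0,0.8,0,0,-0.14,0,0,0,0.8])

```text
t: 8.1
eef_pos: [0.5818, -0.3061, 0.1964]
tool_rot: [0.001, 0.999, -0.034, 0.002]
contact_force: [0.7, 0.1, 0.5]
gripper_width: 0.798
grasp_force: 0.0
```

```bash
python3 plan.py .569,.081,.15,12.5
```

```text
t 8.1 tcp [ 0.5818 -0.3061  0.1964] yaw -3.9 w 0.798 F [0.7 0.1 0.5] g 0.0 q7 -0.86
.569,.081,.15,12.5 -> [-0.0394 -0.3854  0.0454] [  0.15  -0.25 -16.41]
```

arm_command(commands=[-0.0394,-0.3854,0.0454,0,0,-16.4,0.85,-0.0394,-0.3854,0.0454,0,0,-16.4,0.85,-0.0394,-0.3854,0.0454,0,0,-16.4,0.85,-0.0394,-0.3854,0.0454,0,0,-16.4,0.85,-0.0394,-0.3854,0.0454,0,0,-16.4,0.85,-0.0394,-0.3854,0.0454,0,0,-16.4,0.85,-0.0394,-0.3854,0.0454,0,0,-16.4,0.85,-0.0394,-0.3854,0.0454,0,0,-16.4,0.85])

```text
t: 8.9
eef_pos: [0.5671, 0.0859, 0.1469]
tool_rot: [-0.001, 0.994, 0.11, 0.0]
contact_force: [0.2, -0.5, -0.4]
gripper_width: 0.85
grasp_force: 0.0
```

```bash
python3 - <<'E'
from h import *
from station import read_camera
C={n:read_camera(n) for n in("top","side")}
for n,c in C.items(): np.savez(f"pics/{n}1.npz",**c)
r=lambda h:(h[...,0]<=14)&(h[...,1]>70)&(h[...,2]>40)
# exclude rim by tight roi
v=[(C[k],o,mask(C[k],o,r,1)) for k,o in(("top",(419,162,461,198)),("side",(345,268,424,320)))]
for w in v: print(w[2].mean(),np.round(fit([w],[box(.076,.056,.057,.069)],(.581,-.305,-3.8)),4))
print(np.round(fit(v,[box(.076,.056,.057,.069)],(.581,-.305,-3.8)),4))
cv2.imwrite("pics/s5.png",np.hstack([cv2.resize(C["side"]["img"][250:350,310:450,::-1],(420,300)),cv2.resize(C["top"]["img"][140:230,390:490,::-1],(330,300))]))
E
python3 plan.py .569,.081,.15,12.5
```

```text
0.4845816798941799 [ 0.581  -0.3044 -3.7069  0.9464]
0.8621439873417721 [ 0.5765 -0.3135  2.9768  0.4538]
[ 0.5807 -0.3045 -3.0816  0.692 ]
t 9.0 tcp [0.5667 0.0904 0.146 ] yaw 13.13 w 0.845 F [-0.  -0.5 -1. ] g 0.0 q7 -1.24
.569,.081,.15,12.5 -> [ 0.0001  0.0096 -0.0041] [-0.17  0.04  0.63]
```

View pics/s5.png

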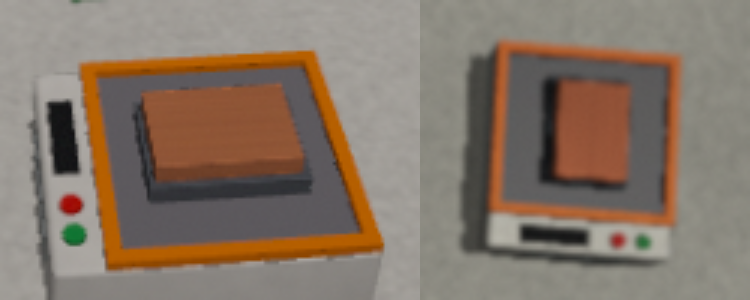

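arm_command(commands=[0,0.0075,0,0,0,0,0.85,0,0.0075,0,0,0,0,0.85])

```text
t: 9.2
eef_pos: [0.5695, 0.0721, 0.1473]
tool_rot: [0.001, 0.994, 0.107, 0.001]
contact_force: [0.5, -0.9, 0.2]
gripper_width: 0.85
grasp_force: 0.0
```

```bash
python3 plan.py .569,.081,.006,12.5
```

```text
t 9.2 tcp [0.5695 0.0721 0.1473] yaw 12.34 w 0.85 F [ 0.5 -0.9  0.2] g 0.0 q7 -1.23
.569,.081,.006,12.5 -> [ 0.0013 -0.009   0.1413] [ 0.08 -0.05 -0.16]
```

arm_command(commands=[0.001,-0.0075,0.04,0,0,0,0.85,0.001,-0.0075,0.075,0,0,0,0.85,0.001,-0.0075,0.08,0,0,0,0.85,0.001,-0.0075,0.08,0,0,0,0.85,0.001,-0.0075,0.08,0,0,0,0.85])

```text
t: 9.7
eef_pos: [0.5697, 0.0814, 0.0682]
tool_rot: [0.0, 0.994, 0.108, 0.001]
contact_force: [0.0, 0.5, -0.1]
gripper_width: 0.849
grasp_force: 0.0
```

```bash
python3 plan.py .569,.081,.006,12.5
```

```text
t 9.7 tcp [0.5697 0.0814 0.0682] yaw 12.41 w 0.849 F [ 0.   0.5 -0.1] g 0.0 q7 -1.16
.569,.081,.006,12.5 -> [-0.0009  0.0002  0.0622] [ 0.03 -0.14 -0.09]
```

arm_command(commands=[0,0,0.03,0,0,0,0.85,0,0,0.05,0,0,0,0.85,0,0,0.062,0,0,0,0.85,0,0,0.062,0,0,0,0.75,0,0,0.062,0,0,0,0.5,0,0,0.062,0,0,0,0.5,0,0,0.062,0,0,0,0.5,0,0,0.062,0,0,0,0.5])

```text
t: 10.5
eef_pos: [0.5693, 0.0826, 0.0058]
tool_rot: [-0.0, 0.994, 0.109, 0.001]
contact_force: [-0.8, -0.4, 5.9]
gripper_width: 0.648
grasp_force: 65.7
```

arm_command(commands=[0,0,-0.01,0,0,0,0.5,0,0,-0.04,0,0,0,0.5,0,0,-0.08,0,0,0,0.5,0,0,-0.12,0,0,0,0.5,0,0,-0.16,0,0,0,0.5,0,0,-0.19,0,0,0,0.5,0,0,-0.19,0,0,0,0.5,0,0,-0.19,0,0,0,0.5])

```text
t: 11.3
eef_pos: [0.5679, 0.0831, 0.1948]
tool_rot: [-0.001, 0.994, 0.109, 0.0]
contact_force: [-0.5, 0.3, -3.1]
gripper_width: 0.645
grasp_force: 65.0
```

```bash
python3 plan.py .581,-.3045,.2,-3.7
```

```text
t 11.3 tcp [0.5679 0.0831 0.1948] yaw 12.56 w 0.645 F [-0.5  0.3 -3.1] g 65.0 q7 -1.28
.581,-.3045,.2,-3.7 -> [-0.0715  0.3812 -0.0056] [-6.000e-02 -1.000e-02  1.626e+01]
```

arm_command(commands=[-0.008,0.04,-0.0056,0,0,2,0.5,-0.017,0.09,-0.0056,0,0,4,0.5,-0.026,0.14,-0.0056,0,0,8,0.5,-0.036,0.19,-0.0056,0,0,12,0.5,-0.045,0.24,-0.0056,0,0,16.3,0.5,-0.054,0.29,-0.0056,0,0,16.3,0.5,-0.064,0.34,-0.0056,0,0,16.3,0.5,-0.0715,0.381,-0.0056,0,0,16.3,0.5])

```text
t: 12.1
eef_pos: [0.5797, -0.3062, 0.1977]
tool_rot: [-0.001, 0.999, -0.033, -0.002]
contact_force: [0.7, -0.0, -3.2]
gripper_width: 0.643
grasp_force: 64.8
```

arm_command(commands=[0,0,0.03,0,0,0,0.5,0,0,0.06,0,0,0,0.5,0,0,0.08,0,0,0,0.5,0,0,0.09,0,0,0,0.5,0,0,0.09,0,0,0,0.5,0,0,0.09,0,0,0,0.5])

```text
t: 12.7
eef_pos: [0.5813, -0.3049, 0.1103]
tool_rot: [0.0, 0.999, -0.033, -0.0]
contact_force: [-0.4, 0.2, -2.4]
gripper_width: 0.647
grasp_force: 64.9
```

```bash
python3 plan.py .581,-.3045,.076,-3.7
```

```text
t 12.7 tcp [ 0.5813 -0.3049  0.1103] yaw -3.77 w 0.647 F [-0.4  0.2 -2.4] g 64.9 q7 -0.8
.581,-.3045,.076,-3.7 -> [-0.0003 -0.0004  0.0343] [ 0.01  0.01 -0.07]
```

arm_command(commands=[0,0,0.015,0,0,0,0.5,0,0,0.025,0,0,0,0.5,0,0,0.031,0,0,0,0.5,0,0,0.033,0,0,0,0.5,0,0,0.034,0,0,0,0.5,0,0,0.035,0,0,0,0.5,0,0,0.035,0,0,0,0.5])

```text
t: 13.4
eef_pos: [0.5814, -0.3049, 0.0754]
tool_rot: [0.0, 0.999, -0.033, 0.0]
contact_force: [-0.2, 0.0, -3.6]
gripper_width: 0.647
grasp_force: 65.1
```

arm_command(commands=[0,0,0.001,0,0,0,0.5,0,0,0.002,0,0,0,0.5,0,0,0.002,0,0,0,0.5])

```text
t: 13.7
eef_pos: [0.5815, -0.3049, 0.0749]
tool_rot: [-0.0, 0.999, -0.033, 0.001]
contact_force: [-4.0, 3.4, 8.3]
gripper_width: 0.649
grasp_force: 66.4
```

Contact; release, lift and head to the black cover.

arm_command(commands=[0,0,0,0,0,0,0.7,0,0,-0.001,0,0,0,0.8,0,0,-0.002,0,0,0,0.8,0,0,-0.03,0,0,0,0.8,0,0,-0.07,0,0,0,0.8,0,0,-0.11,0,0,0,0.8,0,0,-0.125,0,0,0,0.8,0,0,-0.125,0,0,0,0.8])

```text
t: 14.5
eef_pos: [0.5825, -0.3058, 0.2008]
tool_rot: [0.001, 0.999, -0.033, 0.002]
contact_force: [-0.4, -0.6, 0.5]
gripper_width: 0.797
grasp_force: 0.0
```

```bash
python3 plan.py .43,.1,.2,0 .355,.2935,.12,5.5; python3 - <<'E'
from h import *
C=load(1)
for thr in(35,45,55):
    r=lambda h:(h[...,2]<thr)
    v=[(C[k],o,mask(C[k],o,r,0)) for k,o in(("top",(195,240,235,285)),("side",(226,148,266,175)))]
    print(thr,[np.round(fit([w],cover,(.355,.293,6)),4).tolist() for w in v],np.round(fit(v,cover,(.355,.293,6)),4))
E
```

```text
t 14.5 tcp [ 0.5825 -0.3058  0.2008] yaw -3.77 w 0.797 F [-0.4 -0.6  0.5] g 0.0 q7 -0.86
.43,.1,.2,0 -> [-0.1789 -0.3949 -0.0006] [ 0.09 -0.27 -3.77]
.355,.2935,.12,5.5 -> [-0.2668 -0.5831  0.0787] [ 0.1  -0.26 -9.27]
35 [[0.355, 0.293, 6.0, 0.0], [0.3521, 0.297, 5.4231, 0.821]] [0.3521 0.297  5.4231 0.4105]
45 [[0.355, 0.293, 6.0, 0.0], [0.3537, 0.2931, 5.9199, 0.8495]] [0.3537 0.2931 5.9199 0.4247]
55 [[0.355, 0.293, 6.0, 0.0], [0.3538, 0.2935, 5.8251, 0.8864]] [0.3538 0.2935 5.8251 0.4432]
```

arm_command(commands=[-0.1386,-0.3976,0,0,0,-5,0.6,-0.1386,-0.3976,0,0,0,-5,0.6,-0.1386,-0.3976,0,0,0,-5,0.6,-0.1386,-0.3976,0,0,0,-5,0.6,-0.1386,-0.3976,0,0,0,-5,0.6,-0.1386,-0.3976,0,0,0,-5,0.6,-0.1386,-0.3976,0,0,0,-5,0.6,-0.1386,-0.3976,0,0,0,-5,0.6])

```text
t: 15.3
eef_pos: [0.4727, 0.0827, 0.1969]
tool_rot: [0.0, 1.0, 0.011, -0.001]
contact_force: [1.9, -0.1, 0.1]
gripper_width: 0.594
grasp_force: 0.0
```

```bash
python3 plan.py .3545,.2935,.1,6
```

```text
t 15.3 tcp [0.4727 0.0827 0.1969] yaw 1.26 w 0.594 F [ 1.9 -0.1  0.1] g 0.0 q7 -1.59
.3545,.2935,.1,6 -> [-0.1134 -0.2134  0.0969] [ 0.04  0.11 -4.74]
```

arm_command(commands=[-0.1134,-0.2134,0.0969,0,0,-4.7,0.6,-0.1134,-0.2134,0.0969,0,0,-4.7,0.6,-0.1134,-0.2134,0.0969,0,0,-4.7,0.6,-0.1134,-0.2134,0.0969,0,0,-4.7,0.6,-0.1134,-0.2134,0.0969,0,0,-4.7,0.6,-0.1134,-0.2134,0.0969,0,0,-4.7,0.6,-0.1134,-0.2134,0.0969,0,0,-4.7,0.6,-0.1134,-0.2134,0.0969,0,0,-4.7,0.6])

```text
t: 16.1
eef_pos: [0.357, 0.2902, 0.101]
tool_rot: [0.001, 0.999, 0.051, -0.0]
contact_force: [0.4, -0.3, -0.2]
gripper_width: 0.6
grasp_force: 0.0
```

arm_command(commands=[0,0,0,0,0,0,0.6,0,0,0,0,0,0,0.6,0,0,0,0,0,0,0.6])

```text
t: 16.4
eef_pos: [0.3574, 0.291, 0.1017]
tool_rot: [-0.0, 0.999, 0.051, 0.0]
contact_force: [-0.7, -0.1, 0.2]
gripper_width: 0.599
grasp_force: 0.0
```

```bash
python3 plan.py .3545,.2935,.011,6
```

```text
t 16.4 tcp [0.3574 0.291  0.1017] yaw 5.82 w 0.599 F [-0.7 -0.1  0.2] g 0.0 q7 -1.91
.3545,.2935,.011,6 -> [-0.0027 -0.0027  0.0907] [-0.04 -0.03 -0.18]
```

arm_command(commands=[-0.0027,-0.0027,0.035,0,0,0,0.6,-0.0027,-0.0027,0.06,0,0,0,0.6,-0.0027,-0.0027,0.08,0,0,0,0.6,-0.0027,-0.0027,0.0885,0,0,0,0.5,-0.0027,-0.0027,0.0885,0,0,0,0.4,-0.0027,-0.0027,0.0885,0,0,0,0.3], force=40)

```text
t: 17.0
eef_pos: [0.3543, 0.2942, 0.0134]
tool_rot: [-0.0, 0.999, 0.051, 0.0]
contact_force: [0.0, -0.4, 0.3]
gripper_width: 0.308
grasp_force: 0.0
```

```bash
python3 plan.py .3545,.2935,.011,6; python3 - <<'E'
from station import *
import cv2,numpy as np
c=read_camera("side");cv2.imwrite("pics/s6.png",cv2.convertScaleAbs(cv2.resize(c["img"][110:190,200:300,::-1],None,fx=6,fy=6,interpolation=cv2.INTER_CUBIC),alpha=1.5))
E
```

```text
t 17.0 tcp [0.3543 0.2942 0.0134] yaw 5.89 w 0.308 F [ 0.  -0.4  0.3] g 0.0 q7 -1.77
.3545,.2935,.011,6 -> [0.0001 0.0007 0.0024] [-0.03 -0.04 -0.11]
```

View pics/s6.png

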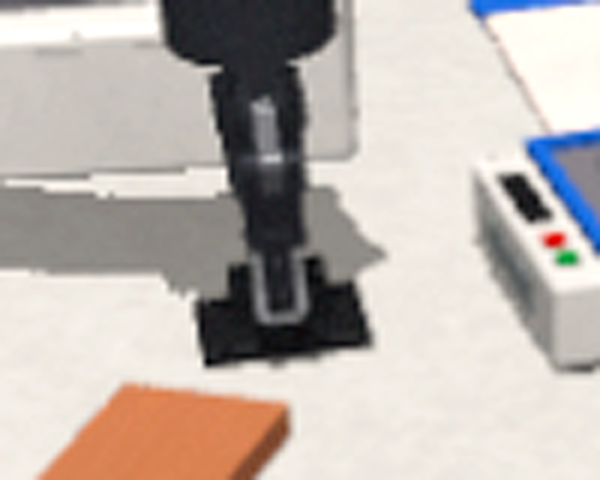

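The finger is centred on the black bar (finger ~280,290; bar 230–325). Close and lift.

arm_command(commands=[0,0,0.001,0,0,0,0.2,0,0,0.001,0,0,0,0.1,0,0,0.001,0,0,0,0.1,0,0,0.001,0,0,0,0.1])

```text
t: 17.45
eef_pos: [0.3544, 0.2946, 0.0132]
tool_rot: [-0.001, 0.999, 0.052, 0.001]
contact_force: [-1.6, -1.3, 10.8]
gripper_width: 0.2
grasp_force: 39.3
```

arm_command(commands=[0,0,-0.01,0,0,0,0.1,0,0,-0.04,0,0,0,0.1,0,0,-0.08,0,0,0,0.1,0,0,-0.12,0,0,0,0.1,0,0,-0.16,0,0,0,0.1,0,0,-0.19,0,0,0,0.1,0,0,-0.19,0,0,0,0.1,0,0,-0.19,0,0,0,0.1])

```text
t: 18.25
eef_pos: [0.3534, 0.2945, 0.2024]
tool_rot: [-0.001, 0.999, 0.052, 0.0]
contact_force: [0.5, 0.1, 0.1]
gripper_width: 0.197
grasp_force: 39.8
```

```bash
python3 plan.py .48,.08,.2,2 .581,-.3045,.2,-3.7
```

```text
t 18.2 tcp [0.3534 0.2945 0.2024] yaw 5.97 w 0.197 F [0.5 0.1 0.1] g 39.8 q7 -2.1
.48,.08,.2,2 -> [0.1036 0.2265 0.0019] [-0.13 -0.01  3.97]
.581,-.3045,.2,-3.7 -> [0.1641 0.6194 0.001 ] [-0.13 -0.    9.67]
```

arm_command(commands=[0.018,0.04,0,0,0,2,0.1,0.04,0.085,0,0,0,4,0.1,0.06,0.13,0,0,0,4,0.1,0.08,0.175,0,0,0,4,0.1,0.1036,0.2265,0.0019,0,0,4,0.1,0.1155,0.275,0.0019,0,0,5,0.1,0.127,0.323,0.0019,0,0,6,0.1,0.139,0.372,0.0019,0,0,8,0.1])

```text
t: 19.05
eef_pos: [0.5275, -0.0575, 0.1982]
tool_rot: [0.0, 1.0, -0.019, -0.002]
contact_force: [1.2, 0.6, -0.5]
gripper_width: 0.205
grasp_force: 39.8
```

```bash
python3 plan.py .581,-.3045,.2,-3.7
```

```text
t 19.1 tcp [ 0.5275 -0.0575  0.1982] yaw -2.12 w 0.205 F [ 1.2  0.6 -0.5] g 39.8 q7 -1.24
.581,-.3045,.2,-3.7 -> [ 0.0626  0.2449 -0.0019] [0.03 0.17 1.58]
```

arm_command(commands=[0.01,0.04,-0.0019,0,0,1.5,0.1,0.022,0.085,-0.0019,0,0,1.5,0.1,0.034,0.13,-0.0019,0,0,1.5,0.1,0.046,0.18,-0.0019,0,0,1.5,0.1,0.057,0.22,-0.0019,0,0,1.5,0.1,0.0626,0.243,-0.0019,0,0,1.5,0.1,0.0626,0.243,0.02,0,0,1.5,0.1,0.0626,0.243,0.04,0,0,1.5,0.1])

```text
t: 19.85
eef_pos: [0.5807, -0.3021, 0.1573]
tool_rot: [-0.0, 0.999, -0.033, -0.001]
contact_force: [0.1, 0.8, -1.2]
gripper_width: 0.203
grasp_force: 39.8
```

arm_command(commands=[0,0,0.01,0,0,0,0.1,0,0,0.01,0,0,0,0.1,0,0,0.01,0,0,0,0.1])

```text
t: 20.15
eef_pos: [0.582, -0.3006, 0.1497]
tool_rot: [0.0, 1.0, -0.031, -0.0]
contact_force: [0.0, -0.0, -0.4]
gripper_width: 0.2
grasp_force: 39.8
```

```bash
python3 plan.py .581,-.3045,.122,-3.7;  python3 - <<'E'
from station import *
import cv2,numpy as np
c=read_camera("side");np.savez("pics/side2.npz",**c);cv2.imwrite("pics/s7.png",cv2.resize(c["img"][180:360,300:460,::-1],None,fx=3.5,fy=3.3,interpolation=cv2.INTER_CUBIC))
E
```

```text
t 20.1 tcp [ 0.582  -0.3006  0.1497] yaw -3.56 w 0.2 F [ 0.  -0.  -0.4] g 39.8 q7 -0.8
.581,-.3045,.122,-3.7 -> [-0.0007  0.0039  0.0277] [0.   0.04 0.14]
```

View pics/s7.png

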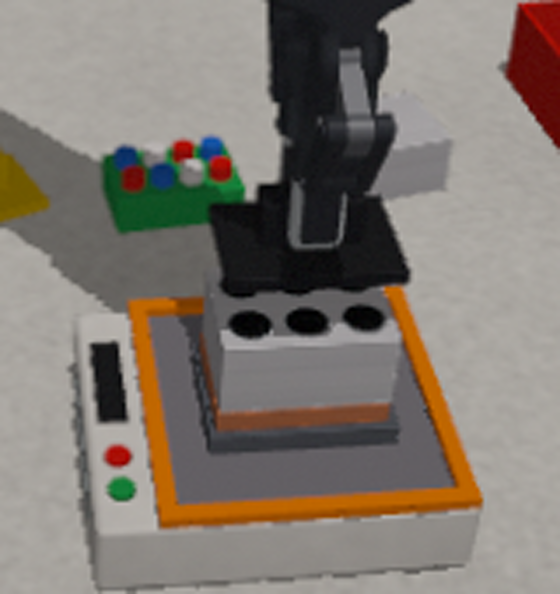

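arm_command(commands=[-0.0007,0.0039,0.012,0,0,0,0.1,-0.0007,0.0039,0.02,0,0,0,0.1,-0.0007,0.0039,0.024,0,0,0,0.1,-0.0007,0.0039,0.026,0,0,0,0.1,-0.0007,0.0039,0.028,0,0,0,0.1,-0.0007,0.0039,0.029,0,0,0,0.1,-0.0007,0.0039,0.029,0,0,0,0.1])

```text
t: 20.9
eef_pos: [0.5811, -0.3045, 0.1223]
tool_rot: [-0.001, 1.0, -0.031, 0.0]
contact_force: [-3.3, 3.7, 9.6]
gripper_width: 0.197
grasp_force: 41.2
```

Contact at the expected height; release and lift.

arm_command(commands=[0,0,0,0,0,0,0.3,0,0,-0.001,0,0,0,0.45,0,0,-0.002,0,0,0,0.5,0,0,-0.02,0,0,0,0.5,0,0,-0.06,0,0,0,0.5,0,0,-0.09,0,0,0,0.8,0,0,-0.09,0,0,0,0.85,0,0,-0.09,0,0,0,0.85])

```text
t: 21.7
eef_pos: [0.5816, -0.3049, 0.2125]
tool_rot: [0.0, 1.0, -0.031, 0.001]
contact_force: [-0.4, 0.1, -0.1]
gripper_width: 0.849
grasp_force: 0.0
```

```bash
python3 plan.py .3697,-.302,.21,18
```

```text
t 21.7 tcp [ 0.5816 -0.3049  0.2125] yaw -3.57 w 0.849 F [-0.4  0.1 -0.1] g 0.0 q7 -0.84
.3697,-.302,.21,18 -> [-0.2117  0.0103  0.002 ] [  0.05  -0.13 -21.57]
```

arm_command(commands=[-0.2117,0.0103,0.002,0,0,-21.6,0.85,-0.2117,0.0103,0.002,0,0,-21.6,0.85,-0.2117,0.0103,0.002,0,0,-21.6,0.85,-0.2117,0.0103,0.002,0,0,-21.6,0.85,-0.2117,0.0103,0.04,0,0,-21.6,0.85,-0.2117,0.0103,0.08,0,0,-21.6,0.85,-0.2117,0.0103,0.12,0,0,-21.6,0.85,-0.2117,0.0103,0.13,0,0,-21.6,0.85])

```text
t: 22.5
eef_pos: [0.3665, -0.2996, 0.0775]
tool_rot: [-0.002, 0.988, 0.157, -0.003]
contact_force: [-0.6, 0.0, 0.1]
gripper_width: 0.85
grasp_force: 0.0
```

arm_command(commands=[0,0,0,0,0,0,0.85,0,0,0,0,0,0,0.85,0,0,0,0,0,0,0.85])

```text
t: 22.8
eef_pos: [0.3703, -0.3024, 0.0823]
tool_rot: [0.001, 0.988, 0.157, 0.001]
contact_force: [-0.2, 0.7, 0.4]
gripper_width: 0.85
grasp_force: 0.0
```

```bash
python3 plan.py .3697,-.302,.007,18
```

```text
t 22.8 tcp [ 0.3703 -0.3024  0.0823] yaw 18.04 w 0.85 F [-0.2  0.7  0.4] g 0.0 q7 -0.23
.3697,-.302,.007,18 -> [-0.0006 -0.0007  0.0753] [ 0.11 -0.11  0.04]
```

arm_command(commands=[0,0,0.03,0,0,0,0.85,0,0,0.055,0,0,0,0.85,0,0,0.07,0,0,0,0.85,0,0,0.075,0,0,0,0.75,0,0,0.075,0,0,0,0.5,0,0,0.075,0,0,0,0.5,0,0,0.075,0,0,0,0.5,0,0,0.075,0,0,0,0.5], force=60)

```text
t: 23.6
eef_pos: [0.3696, -0.3016, 0.0065]
tool_rot: [0.0, 0.988, 0.157, 0.0]
contact_force: [-0.1, 0.8, 2.1]
gripper_width: 0.644
grasp_force: 64.8
```

arm_command(commands=[0,0,-0.01,0,0,0,0.5,0,0,-0.04,0,0,0,0.5,0,0,-0.08,0,0,0,0.5,0,0,-0.12,0,0,0,0.5,0,0,-0.16,0,0,0,0.5,0,0,-0.19,0,0,0,0.5,0,0,-0.19,0,0,0,0.5,0,0,-0.19,0,0,0,0.5])

```text
t: 24.4
eef_pos: [0.3691, -0.3011, 0.1959]
tool_rot: [-0.0, 0.988, 0.157, 0.001]
contact_force: [-0.1, 0.6, -3.9]
gripper_width: 0.643
grasp_force: 65.3
```

```bash
python3 plan.py .5,0,.2,15 .5535,.3162,.2,11.3
```

```text
t 24.4 tcp [ 0.3691 -0.3011  0.1959] yaw 18.06 w 0.643 F [-0.1  0.6 -3.9] g 65.3 q7 -0.42
.5,0,.2,15 -> [ 0.2177 -0.2457 -0.0036] [-0.03 -0.08  3.06]
.5535,.3162,.2,11.3 -> [ 0.3666 -0.5297 -0.0033] [-0.03 -0.08  6.76]
```

arm_command(commands=[0.022,-0.025,-0.0036,0,0,1,0.5,0.05,-0.057,-0.0036,0,0,2,0.5,0.08,-0.09,-0.0036,0,0,3,0.5,0.11,-0.124,-0.0036,0,0,3,0.5,0.14,-0.158,-0.0036,0,0,3,0.5,0.17,-0.192,-0.0036,0,0,3,0.5,0.195,-0.22,-0.0036,0,0,3,0.5,0.218,-0.246,-0.0036,0,0,3,0.5])

```text
t: 25.2
eef_pos: [0.4993, 0.0019, 0.1974]
tool_rot: [0.0, 0.991, 0.131, -0.002]
contact_force: [0.9, -0.7, -3.3]
gripper_width: 0.646
grasp_force: 65.4
```

```bash
python3 plan.py .5535,.3162,.16,11.3
```

```text
t 25.2 tcp [0.4993 0.0019 0.1974] yaw 15.1 w 0.646 F [ 0.9 -0.7 -3.3] g 65.4 q7 -1.17
.5535,.3162,.16,11.3 -> [ 0.1344 -0.2894  0.037 ] [-0.01  0.22  3.8 ]
```

arm_command(commands=[0.02,-0.043,0,0,0,1,0.5,0.04,-0.086,0.01,0,0,2,0.5,0.06,-0.13,0.02,0,0,3,0.5,0.08,-0.172,0.03,0,0,3.8,0.5,0.1,-0.215,0.037,0,0,3.8,0.5,0.118,-0.255,0.037,0,0,3.8,0.5,0.128,-0.277,0.037,0,0,3.8,0.5,0.1344,-0.2894,0.037,0,0,3.8,0.5])

```text
t: 26.0
eef_pos: [0.5533, 0.3165, 0.1593]
tool_rot: [0.001, 0.995, 0.1, -0.002]
contact_force: [0.0, 0.4, -3.8]
gripper_width: 0.644
grasp_force: 65.4
```

arm_command(commands=[0,0,0.03,0,0,0,0.5,0,0,0.05,0,0,0,0.5,0,0,0.06,0,0,0,0.5,0,0,0.06,0,0,0,0.5,0,0,0.06,0,0,0,0.5])

```text
t: 26.5
eef_pos: [0.5556, 0.3133, 0.1028]
tool_rot: [0.0, 0.995, 0.097, 0.0]
contact_force: [0.5, 0.3, -3.7]
gripper_width: 0.644
grasp_force: 65.3
```

```bash
python3 plan.py .5535,.3162,.0635,11.3
```

```text
t 26.5 tcp [0.5556 0.3133 0.1028] yaw 11.16 w 0.644 F [ 0.5  0.3 -3.7] g 65.3 q7 -1.59
.5535,.3162,.0635,11.3 -> [-0.0015 -0.0033  0.0393] [ 0.02 -0.01 -0.14]
```

arm_command(commands=[-0.0015,-0.0033,0.016,0,0,0,0.5,-0.0015,-0.0033,0.028,0,0,0,0.5,-0.0015,-0.0033,0.034,0,0,0,0.5,-0.0015,-0.0033,0.037,0,0,0,0.5,-0.0015,-0.0033,0.039,0,0,0,0.5,-0.0015,-0.0033,0.0405,0,0,0,0.5,-0.0015,-0.0033,0.0405,0,0,0,0.5])

```text
t: 27.2
eef_pos: [0.5529, 0.3169, 0.0635]
tool_rot: [-0.0, 0.995, 0.098, -0.0]
contact_force: [-6.4, -1.5, 9.0]
gripper_width: 0.645
grasp_force: 66.6
```

arm_command(commands=[0,0,0,0,0,0,0.7,0,0,-0.001,0,0,0,0.8,0,0,-0.002,0,0,0,0.8,0,0,-0.03,0,0,0,0.8,0,0,-0.07,0,0,0,0.8,0,0,-0.11,0,0,0,0.7,0,0,-0.135,0,0,0,0.6,0,0,-0.135,0,0,0,0.6])

```text
t: 28.0
eef_pos: [0.5556, 0.3179, 0.2014]
tool_rot: [-0.002, 0.995, 0.098, 0.003]
contact_force: [0.9, -0.9, 0.1]
gripper_width: 0.6
grasp_force: 0.0
```

```bash
python3 plan.py .451,-.0637,.14,19.3
```

```text
t 28.0 tcp [0.5556 0.3179 0.2014] yaw 11.21 w 0.6 F [ 0.9 -0.9  0.1] g 0.0 q7 -1.66
.451,-.0637,.14,19.3 -> [-0.1773  0.3542  0.059 ] [-0.15 -0.42 -8.09]
```

arm_command(commands=[-0.1773,0.3542,0.059,0,0,-8.1,0.6,-0.1773,0.3542,0.059,0,0,-8.1,0.6,-0.1773,0.3542,0.059,0,0,-8.1,0.6,-0.1773,0.3542,0.059,0,0,-8.1,0.6,-0.1773,0.3542,0.059,0,0,-8.1,0.6,-0.1773,0.3542,0.059,0,0,-8.1,0.6,-0.1773,0.3542,0.059,0,0,-8.1,0.6,-0.1773,0.3542,0.059,0,0,-8.1,0.6])

```text
t: 28.8
eef_pos: [0.4471, -0.066, 0.1374]
tool_rot: [-0.0, 0.986, 0.168, -0.0]
contact_force: [1.0, 0.2, 0.2]
gripper_width: 0.602
grasp_force: 0.0
```

arm_command(commands=[0,0,0,0,0,0,0.6,0,0,0.03,0,0,0,0.6,0,0,0.05,0,0,0,0.6,0,0,0.05,0,0,0,0.6,0,0,0.05,0,0,0,0.6])

```text
t: 29.3
eef_pos: [0.448, -0.0644, 0.088]
tool_rot: [0.0, 0.986, 0.168, -0.001]
contact_force: [-0.0, -0.1, 0.3]
gripper_width: 0.602
grasp_force: 0.0
```

```bash
python3 plan.py .451,-.0637,.0125,19.3; python3 - <<'E'
from h import *
from station import read_camera
C={n:read_camera(n) for n in("top","side")}
r=lambda h:(h[...,0]>=120)&(h[...,0]<=150)&(h[...,1]>60)&(h[...,2]>25)
v=[(C[k],o,mask(C[k],o,r,1)) for k,o in(("top",(180,160,230,212)),("side",(285,100,350,160)))]
for w in v: print(w[2].mean(),np.round(fit([w],[box(.076,.056,.057,.097)],(.5535,.316,11)),4))
E
```

```text
t 29.3 tcp [ 0.448  -0.0644  0.088 ] yaw 19.32 w 0.602 F [-0.  -0.1  0.3] g 0.0 q7 -0.81
.451,-.0637,.0125,19.3 -> [0.0032 0.0003 0.0755] [0.01 0.07 0.02]
0.3236298076923077 [ 0.5537  0.3175 11.8608  0.975 ]
0.1617948717948718 [0.555  0.315  0.5711 0.9271]
```

arm_command(commands=[0.0032,0,0.03,0,0,0,0.6,0.0032,0,0.055,0,0,0,0.55,0.0032,0,0.07,0,0,0,0.45,0.0032,0,0.075,0,0,0,0.35,0.0032,0,0.075,0,0,0,0.2,0.0032,0,0.075,0,0,0,0.1,0.0032,0,0.075,0,0,0,0.1,0.0032,0,0.075,0,0,0,0.1], force=40)

```text
t: 30.2
eef_pos: [0.4517, -0.0632, 0.0137]
tool_rot: [-0.0, 0.986, 0.168, 0.001]
contact_force: [0.2, -0.4, -1.5]
gripper_width: 0.197
grasp_force: 40.7
```

arm_command(commands=[0,0,-0.01,0,0,0,0.1,0,0,-0.04,0,0,0,0.1,0,0,-0.08,0,0,0,0.1,0,0,-0.12,0,0,0,0.1,0,0,-0.16,0,0,0,0.1,0,0,-0.19,0,0,0,0.1,0,0,-0.19,0,0,0,0.1,0,0,-0.19,0,0,0,0.1])

```text
t: 31.0
eef_pos: [0.4512, -0.063, 0.2036]
tool_rot: [-0.001, 0.986, 0.168, 0.001]
contact_force: [-0.5, -0.3, -2.2]
gripper_width: 0.204
grasp_force: 40.9
```

```bash
python3 plan.py .5537,.3168,.2,11.3
```

```text
t 31.0 tcp [ 0.4512 -0.063   0.2036] yaw 19.36 w 0.204 F [-0.5 -0.3 -2.2] g 40.9 q7 -1.03
.5537,.3168,.2,11.3 -> [ 0.2226 -0.3244  0.0043] [-0.06 -0.1   8.06]
```

arm_command(commands=[0.02,-0.03,0.0043,0,0,2,0.1,0.046,-0.067,0.0043,0,0,4,0.1,0.072,-0.105,0.0043,0,0,6,0.1,0.1,-0.146,0.0043,0,0,8,0.1,0.128,-0.187,0.0043,0,0,8,0.1,0.156,-0.228,0.0043,0,0,8,0.1,0.184,-0.268,0.0043,0,0,8,0.1,0.206,-0.3,0.0043,0,0,8,0.1])

```text
t: 31.8
eef_pos: [0.5453, 0.2907, 0.1963]
tool_rot: [0.001, 0.995, 0.1, -0.002]
contact_force: [0.9, 0.9, -0.8]
gripper_width: 0.202
grasp_force: 40.9
```

arm_command(commands=[0.01,-0.015,0.01,0,0,0,0.1,0.0166,-0.0244,0.02,0,0,0,0.1,0.0166,-0.0244,0.04,0,0,0,0.1,0.0166,-0.0244,0.055,0,0,0,0.1,0.0166,-0.0244,0.06,0,0,0,0.1,0.0166,-0.0244,0.06,0,0,0,0.1,0.0166,-0.0244,0.06,0,0,0,0.1])

```text
t: 32.5
eef_pos: [0.5582, 0.3145, 0.1392]
tool_rot: [-0.0, 0.995, 0.098, 0.0]
contact_force: [0.6, -1.0, -0.5]
gripper_width: 0.201
grasp_force: 40.9
```

```bash
python3 plan.py .5537,.3168,.1105,11.3
```

```text
t 32.5 tcp [0.5582 0.3145 0.1392] yaw 11.27 w 0.201 F [ 0.6 -1.  -0.5] g 40.9 q7 -1.62
.5537,.3168,.1105,11.3 -> [-0.0039 -0.0031  0.0287] [-0.01 -0.03 -0.03]
```

arm_command(commands=[-0.0039,-0.0031,0.012,0,0,0,0.1,-0.0039,-0.0031,0.02,0,0,0,0.1,-0.0039,-0.0031,0.024,0,0,0,0.1,-0.0039,-0.0031,0.0265,0,0,0,0.1,-0.0039,-0.0031,0.0285,0,0,0,0.1,-0.0039,-0.0031,0.0298,0,0,0,0.1,-0.0039,-0.0031,0.0298,0,0,0,0.1])

```text
t: 33.2
eef_pos: [0.5533, 0.3173, 0.1105]
tool_rot: [-0.001, 0.995, 0.099, -0.0]
contact_force: [-6.0, -1.9, 11.7]
gripper_width: 0.196
grasp_force: 42.5
```

arm_command(commands=[0,0,0,0,0,0,0.3,0,0,-0.001,0,0,0,0.45,0,0,-0.002,0,0,0,0.5,0,0,-0.02,0,0,0,0.5,0,0,-0.06,0,0,0,0.5,0,0,-0.1,0,0,0,0.5,0,0.04,-0.1,0,0,0,0.5,0,0.09,-0.1,0,0,0,0.5])

```text
t: 34.0
eef_pos: [0.5715, 0.2316, 0.2102]
tool_rot: [-0.001, 0.995, 0.102, 0.001]
contact_force: [0.9, -0.8, 0.3]
gripper_width: 0.498
grasp_force: 0.0
```

arm_command(commands=[0,0.05,0,0,0,0,0.5,0,0.1,0,0,0,0,0.5,0,0.15,0,0,0,0,0.5,0,0.18,0,0,0,0,0.5,0,0.18,0,0,0,0,0.5,0,0.18,0,0,0,0,0.5])

```text
t: 34.6
eef_pos: [0.6065, 0.052, 0.2089]
tool_rot: [-0.0, 0.995, 0.098, 0.0]
contact_force: [-0.2, 0.9, 0.7]
gripper_width: 0.497
grasp_force: 0.0
```

```bash
python3 - <<'E'
from h import *
from station import read_camera
C={n:read_camera(n) for n in("top","side")}
hue=lambda a,b,s=90,v=40:(lambda h:(h[...,0]>=a)&(h[...,0]<=b)&(h[...,1]>s)&(h[...,2]>v))
c=C["top"]
for n,roi,r,z,p in(("yellow",(170,150,230,215),hue(18,35,110),.097,(.5535,.317,11)),("black",(420,155,465,198),lambda h:h[...,2]<35,.109,(.581,-.3045,-3.7))):
    w=(c,roi,mask(c,roi,r)); print(n,w[2].mean(),np.round(fit([w],cover,p,z),4))
a=cv2.resize(C["side"]["img"][100:370,260:460,::-1],(400,540));b=cv2.resize(c["img"][140:240,160:260,::-1],(270,270));d=cv2.resize(c["img"][140:240,390:490,::-1],(270,270))
cv2.imwrite("pics/s8.png",cv2.convertScaleAbs(np.hstack([a,np.vstack([b,d])]),alpha=1.4))
E
```

```text
yellow 0.17897435897435898 [ 0.5533  0.3181 11.4273  0.9813]
black 0.4183139534883721 [ 0.5817 -0.3024 -5.0218  0.76  ]
```

View pics/s8.png

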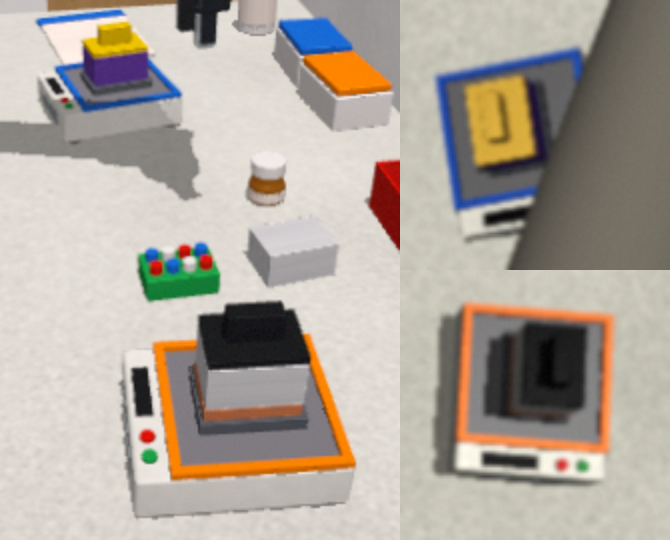

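Both stacks are complete, flat and aligned: the fits put each cover within 2–3 mm of the block's position. The bystanders are undisturbed and the gripper is clear of everything.

```bash
python3 -c "
from station import hand_in
print(hand_in())"
```

```text
the job is handed in; nothing more can be done
None
```

Both stacks are loaded in the stated order and the job was handed in at about 35 s. My last pictures showed both standing flat, square and centred to within a few millimetres, but hand-in returned no verdict.

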